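Put the scoop away and latch the caddy

ROBOT

A 6-joint arm with a two-finger parallel gripper is mounted at the origin on a cart in front of the work surface, level with it; the furniture and walls round the work are solid. World frame = base frame: x ahead of the robot, y to its left, z up, the work surface at z = 0. Lengths are in mm, angles in degrees, forces in N, time in s.
With the tool pointing down it reaches from about 350 to 775 mm from the base axis. Payload 5.5 kg.
Tool frame: the origin (TCP) lies at the very end of the fingers, on their centre line; the grasp point (between the pads) lies 19 mm behind it (ctrl.hold_point_z is the distance from the TCP to the grasp point, in mm); z points along the fingers, y is the line along which they close (so a half turn about z gives the same grasp; the last joint's range is limited). The gripper opens to 85 mm and grips with 20 to 120 N. Pads are 22 mm wide; open, the fingers measure 114 mm over their backs; the gripper's body (76 mm by 85 mm) begins 54 mm behind the grasp point. The pads swing forward as they close: fully open they stand 13 mm farther back than shut.
Start: joints at [62.074, 17.945, 2.641, 74.691, 0, 82.002], TCP at [196.004, 540.606, 231.323] pointing down, gripper open.
Joint ranges: [-158.12, 158.12], [-49.38, 96.58], [-58.88, 72.47], [-126.05, 133.96], [-84.25, 85.87], [-180, 180]. Speed limits (degrees/s): [147.25, 147.25, 180, 180, 180, 180].

INTERFACE

Orientations are given as a 3x3 rotation matrix whose columns are the frame's x, y, z axes.
In Python, from bench import telemetry, viewer, ctrl gives the robot as it stands.
- The arm moves only by the tool move_arm, never from a script. Its argument "increments" is a list that holds one entry, the list of rows, each a list of 7 numbers: the turn, a rotation vector about the tool's x, y, z normalised to -1 to 1, where 1 is pi/2 rad, then the shift along the tool's x, y, z normalised to -1 to 1, where 1 is 500 mm, then the gripper's target within -1 to 1 (fully open at 1, half-way at 0, shut at -1). A call has 1 to 20 rows; each row shifts and turns the commanded pose from where the row before left it, along the tool's axes as they then stand; what a row does not reach is not made up. A row lasts 1/8 s, in which the tool goes at most 62.5 mm and 10.7 degrees, less where a joint would pass 70% of its speed; a pose out of reach is approached as far as the arm can. A call with a number of a shift or a turn outside -1 to 1 is refused whole. A call with a gripper value outside its range is refused whole. The fingers move at their own pace and stop on an object; "newtons" is the grip in N (left out, the last holds). Time passes only in rows, so rows that do not move let the fingers close. It gives the time, the measured TCP pose, the force, the opening and the grip force at its end, in the units of the state.
- telemetry.state(): the state, without advancing time (a new reading comes with each control period).
- viewer.grab_frame(name): name is "side" or "top" or "wrist"; returns the picture (420x560x3 uint8, red, green, blue); there is no depth.
- viewer.camera_params(name): a dict with "mtx" (3x3 intrinsics, pixels), "view" (4x4, takes a point from world to camera coordinates); the wrist camera has in their place "tool_from_camera" (4x4, takes a point from camera to tool coordinates, whose origin is the TCP and whose axes are the flange's). Camera axes: x right, y up, looking along -z (the intrinsics and any distortion apply to the point x, -y, -z); pixel columns grow to the right and rows downward; lengths in mm; the calibration is good to about 2 mm. A picture is of the moment at which its call begins: read the wrist's pose just before it. camera_params takes no time and is no camera call.
- ctrl.job_done(): hands the job in; it is judged then, once.
The state is a dict: "time_s": time; "joints": joint angles; "qd": joint speeds; "effort": joint torques, N m; "ee_pos": TCP position; "orientation": TCP orientation; "wrist_force": force on the tool from outside, world axes, zero at the start; "torque": the same for the moment, N m; "gripper_width": opening from 0.0 (shut) to 1.0 (fully open); "gripper_force": force on a finger pad.
Only numpy, scipy, OpenCV 4.12 (cv2) and the standard library are available. Lean on these libraries where they do the work, as an engineer would, in place of code of your own. Each camera call takes 0.05 s, during which the arm holds its last target. There are 200 camera calls.

TASK

Put the scoop away in the white caddy, hanging by its own hook over the low divider inside, then shut the lid. Then swing the wire loop over onto the keeper on the lid and snap the lever down flat so that the lid is latched; do not push or knock over the spice jar, the shaker, the clear tumbler or the white cup.

Things in the scene. Friction and masses are not known exactly. Their poses are not given: they have to be found in the camera images.
- caddy: White caddy standing fast on the table, 245 (X) x 150 (Y) mm. Origin on the table; sizes in mm in this frame, Z up, used for all caddy parts. X -115 to -17: closed deck, top Z 118, with the latch on it. X -17 to 130: open bin, walls 4 thick, rim Z 122, floor Z 8, inside X -17 to 126, Y -71 to 71, with a low divider along X at Y 0 and a lid hinged at the far (+X) end.
- divider_top (a point): Middle of the top edge of the divider in the bin: caddy X 54.5, Y 0, Z 78. The divider is 4 mm thick and runs along the caddy's X from wall to wall.
- lid_hinge (a point): Middle of the lid's hinge line (along Y): caddy X 128, Z 122.
- caddy_lid (a joint): Hinge of the white lid, 147 x 152 x 12 mm. 0 = shut; grows as its free edge (deck side) rises; starts at 1.62 to 1.82, open and leaning back from the deck; stop at 1.95. Friction holds it near upright; pushed from behind well past the upright (below about 0.9 rad) it falls shut slowly by itself.
- lid_edge (a point): Middle of the lid's free edge on its outer face (top when shut), 145 mm from the hinge line. The keeper stands on the outer face here (|Y| under 15), so push the lid some 40 mm to one side of it.
- keeper_seat (a point): Seat of the loop's bar on the lid's steel keeper; axes as the caddy's when shut, then at X 3, Y 0, Z 141. Keeper: floor plate 7 mm below this point, from -9 to +30 along X, and an upright lip 24 wide, 14 high whose inner face is 4 mm on the -X side. Lay the bar on the floor 0 to 22 mm to the +X side; the lever draws it to the lip. The keeper gives up to 5 mm to -X on a stiff spring (12 N/mm).
- lever_pivot (a point): Middle of the lever's pivot line (along Y) on the deck: caddy X -47, Z 138.
- latch_lever (a joint): Steel lever, 40 wide, 64 long from its pivot. 0 = shut, flat toward -X, upper face 7 mm above the pivot; pi/2 = upright; starts at 1.75 to 2.25, leaning to the lid. Pivot to tip: (-cos q, 0, sin q). Friction holds it. With the loop hooked, push it to -X and down: it stiffens (about 3 N at the tip), passes dead centre near 0.5 and snaps to its stop at 0. The loop swings beside the lever.
- lever_tip (a point): Point on the lever's upper face (upper when shut), 55 mm from its pivot line.
- latch_loop (a joint): Wire loop, hinged along Y on the lever 16 mm from the lever's pivot, in direction (-cos(q-0.524), 0, sin(q-0.524)), q the lever's angle. Elevation of the loop (its pivot to its bar) above caddy +X = loop - lever + 0.17: about -0.2 when laid on the keeper, 2.1 to 2.6 at the start, thrown back over the deck against a stop (loop = 4.2). It swings almost freely, so past upright it drops by its weight onto the keeper.
- loop_bar (a point): Middle of the loop's cross bar (radius 4, along Y, 39 long, between two arms of 5 mm wire), 63.6 mm from the loop's pivot. The arms pass either side of the keeper, the bar behind its lip.
- loop_pull (a point): Centre of the loop's finger pull: a steel roller along Y, 16 long, 12 in diameter, on a stem 20 mm beyond the bar and 14 to the side that is upper when hooked (84.8 mm from the loop's pivot, 0.166 rad above the loop's direction). Pinched by its ends, along Y, it turns between the fingers as the loop is carried over.
- scoop: Steel scoop, 70 g, upright on the table, one of three places exchanged with jar and shaker. Origin: centre of underside, z up. Cup 40 diameter, 44 high. On its +y side a strap (outer face y 23.5), a bridge (underside z 52, top 57) and a hook leg down to z 36 (y 32.5 to 36.5): gap 9, open below. On the bridge a grip tab 14 (x) x 10 (y), centre y 28, z 57 to 90. It may hang with the cup on either side.
- scoop_hook (a point): Middle of the underside of the scoop's bridge (x 0, y 28, z 52 of the scoop): comes to lie on the divider's top edge, gap across the divider.
- spice_jar: Bystander: spice jar, 47 in diameter, 98 mm high; origin at the centre of its underside.
- shaker: Bystander: clear shaker with a grey top, 44 in diameter, 90 mm high; origin at the centre of its underside.
- tumbler: Bystander: clear plastic tumbler, 65 in diameter, 118 mm high; origin at the centre of its underside.
- cup: Bystander: white cup standing upside down, 87 x 118 x 64 mm; origin at the centre of its underside.

How it is judged (in metres and radians):
On the way, in this order (a step that is already met when the one before it is completed fails the run):
1. the scoop hangs by its hook on the divider, let go (x of scoop_hook in the frame of caddy between -0.012 and 0.121 m and y of scoop_hook in the frame of caddy between -0.009 and 0.009 m and z of scoop_hook in the frame of caddy between 0.073 and 0.087 m and angle between scoop's own z axis and vertical below 0.25 rad and angle between the y axis of scoop and the y axis of caddy, either way round below 0.25 rad and contact force between the fingers and scoop below 0.2 N), for 0.2 s.
2. the lid is shut (value of joint caddy_lid below 0.04 rad), for 0.2 s.
3. the loop's bar lies behind the keeper's lip, the lever still up (x of loop_bar in the frame of keeper_seat between -0.005 and 0.024 m and z of loop_bar in the frame of keeper_seat between -0.006 and 0.006 m and value of joint caddy_lid below 0.04 rad and value of joint latch_lever above 0.7 rad), for 0.2 s.
4. the lever is snapped down with the loop hooked (x of loop_bar in the frame of keeper_seat between -0.005 and 0.006 m and z of loop_bar in the frame of keeper_seat between -0.006 and 0.006 m and value of joint latch_lever below 0.1 rad), for 0.2 s.
At the end, for the whole second after the job is handed in: The scoop hangs at rest on the divider (hook within 9 mm of its middle plane, 7 mm of resting height, tilt and yaw off under 0.25 rad); the lid is shut (under 0.04 rad); the loop's bar is behind the keeper's lip (within 6 mm of its seat); the lever is down (under 0.1 rad) (all of step 4 and x of scoop_hook in the frame of caddy between -0.012 and 0.121 m and y of scoop_hook in the frame of caddy between -0.009 and 0.009 m and z of scoop_hook in the frame of caddy between 0.073 and 0.087 m and angle between scoop's own z axis and vertical below 0.25 rad and angle between the y axis of scoop and the y axis of caddy, either way round below 0.25 rad and value of joint caddy_lid below 0.04 rad and linear speed of scoop below 0.02 m/s); the robot touches nothing.
It fails at once if the spice jar is pushed more than 40 mm or knocked over (distance of spice_jar from where it was at the start of the episode above 0.04 m or angle between spice_jar's own z axis and vertical above 0.5 rad).
It fails at once if the shaker is pushed more than 40 mm or knocked over (distance of shaker from where it was at the start of the episode above 0.04 m or angle between shaker's own z axis and vertical above 0.5 rad).
It fails at once if the white cup is pushed more than 40 mm or knocked over (distance of cup from where it was at the start of the episode above 0.04 m or angle between cup's own z axis and vertical above 0.5 rad).
It fails at once if the tumbler is pushed more than 40 mm or knocked over (distance of tumbler from where it was at the start of the episode above 0.04 m or angle between tumbler's own z axis and vertical above 0.5 rad).
It also fails if it takes over 67 s, if anything falls off the work surface, if the arm or the gripper's body presses on something with over 40 N, if the wrist force passes 120 N, or if a joint passes its speed limit or range.

## Working session

There is one attempt and no reset: what is moved stays moved. The work goes in short steps, Python scripts to look and compute and a tool call to move; the robot and the scene stay as the last step left them, time stands still between calls to the robot, and variables do not carry over. Pictures are saved under pics/ and viewed, at most 10 in all, crops included, and the job is handed in when it is done.

Besides the shell and the picture viewer there is one more tool, called after ">>>" in YAML: its name, and indented under it one key for each argument. move_arm: Moves the arm, as the interface text tells. Scaled input: -1 to 1 covers 500 mm each way for a shift and pi/2 rad each way for a turn. Its arguments: {"type":"object","properties":{"increments":{"type":"array"},"newtons":{"type":"number"}},"required":["increments"]}

```bash
ls; mkdir -p pics
cat > h.py <<'E'
import numpy as np, cv2
from bench import telemetry, viewer, ctrl
def cam(n):
    p=viewer.camera_params(n); K=np.array(p['mtx'])
    if n=='wrist':
        s=telemetry.state(); T=np.eye(4); T[:3,:3]=s['orientation']; T[:3,3]=s['ee_pos']
        V=np.linalg.inv(T@np.array(p['tool_from_camera']))
    else: V=np.array(p['view'])
    return K,V
def proj(c,P):
    K,V=c; P=np.atleast_2d(P).astype(float); q=P@V[:3,:3].T+V[:3,3]; q=q*[1,-1,-1]; u=q@K.T; return u[:,:2]/u[:,2:]
def ray(c,uv):
    K,V=c; d=np.linalg.inv(K)@[uv[0],uv[1],1]; d=d*[1,-1,-1]; R=V[:3,:3]; return -R.T@V[:3,3], R.T@d
def onz(c,uv,z):
    o,d=ray(c,uv); return o+d*(z-o[2])/d[2]
def tri(c1,a,c2,b):
    o1,d1=ray(c1,a);o2,d2=ray(c2,b); A=np.stack([d1,-d2],1); t=np.linalg.lstsq(A,o2-o1,rcond=None)[0]
    p,q=o1+t[0]*d1,o2+t[1]*d2; return (p+q)/2,np.linalg.norm(p-q)
E
python3 - <<'E'
from h import *
for n in ['side','top']:
    f=viewer.grab_frame(n); cv2.imwrite(f'pics/{n}0.png',f[...,::-1]); print(n,cam(n),{k:v for k,v in viewer.camera_params(n).items() if k not in('mtx','view')})
s=telemetry.state();print(s, viewer.camera_params('wrist'))
E
```

```text
pics
side (array([[506.15491352,   0.        , 288.21343696],
       [  0.        , 506.15491352, 215.79577432],
       [  0.        ,   0.        ,   1.        ]]), array([[ 9.47696343e-01, -3.18843827e-01,  1.45002060e-02,
        -5.74036363e+02],
       [ 1.80002118e-01,  5.71430762e-01,  8.00666049e-01,
        -2.08971202e+02],
       [-2.63573291e-01, -7.56178218e-01,  5.98935407e-01,
        -1.11013427e+03],
       [ 0.00000000e+00,  0.00000000e+00,  0.00000000e+00,
         1.00000000e+00]])) {}
top (array([[405.2216468 ,   0.        , 269.92410155],
       [  0.        , 405.2216468 , 214.01360286],
       [  0.        ,   0.        ,   1.        ]]), array([[ 3.34802786e-02, -9.99433826e-01, -3.33138347e-03,
        -3.08413784e+01],
       [ 9.72048652e-01,  3.17875183e-02,  2.32617652e-01,
        -6.09650837e+02],
       [-2.32380054e-01, -1.10263706e-02,  9.72562558e-01,
        -1.23880208e+03],
       [ 0.00000000e+00,  0.00000000e+00,  0.00000000e+00,
         1.00000000e+00]])) {}
{'time_s': 0.1, 'joints': array([ 6.20734033e+01,  1.79868232e+01,  2.58383809e+00, 
[... 550 characters left out ...]
st_force': array([-0.17836998,  0.17581928,  0.03269291]), 'torque': array([ 0.00469419, -0.02080602,  0.01662481]), 'gripper_force': 0.0, 'gripper_width': 1.0004466179257219} {'mtx': array([[303.59833099,   0.        , 276.42028231],
       [  0.        , 303.59833099, 205.07815079],
       [  0.        ,   0.        ,   1.        ]]), 'tool_from_camera': array([[ 1.37467769e-04,  9.65498780e-01,  2.60407539e-01,
         6.63925659e+01],
       [ 9.99999105e-01,  2.13741768e-04, -1.32037292e-03,
        -6.09817373e-02],
       [-1.33047841e-03,  2.60407487e-01, -9.65497887e-01,
        -1.42475406e+02],
       [ 0.00000000e+00,  0.00000000e+00,  0.00000000e+00,
         1.00000000e+00]])}
```

Run:
```python
import cv2
for n in ['side','top']:
    cv2.imwrite(f'pics/{n}0b.png',cv2.resize(cv2.imread(f'pics/{n}0.png'),(800,600),interpolation=cv2.INTER_CUBIC))
```

```text
(no output)
```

View pics/side0b.png

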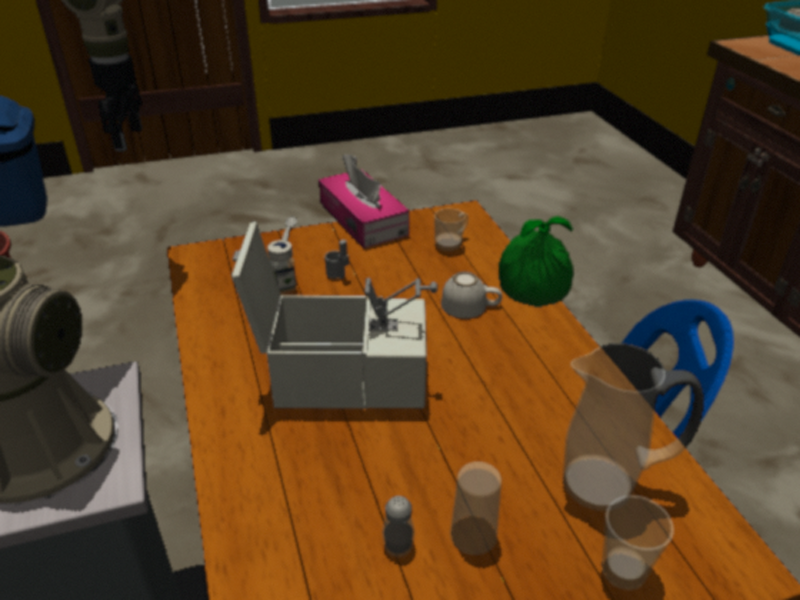

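View pics/top0b.png

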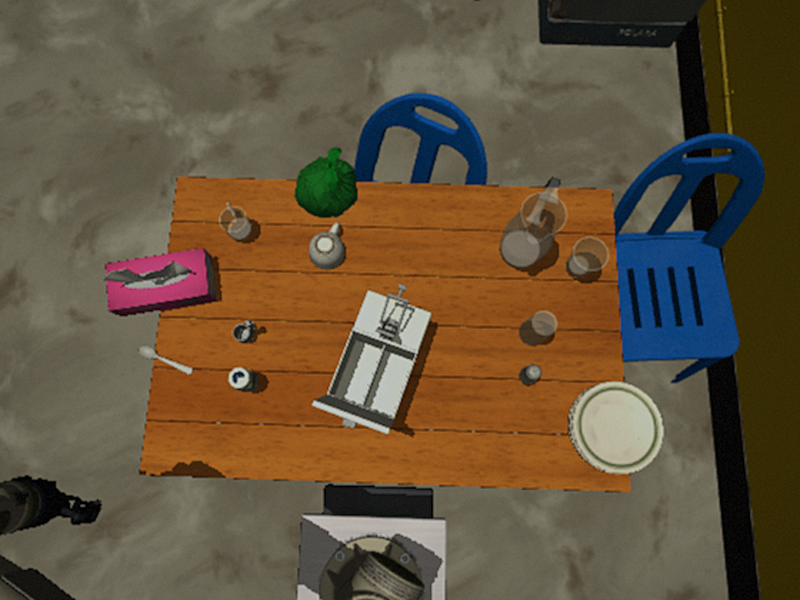

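The side view shows the caddy with its lid toward the robot and its deck away, with the scoop behind it at (337,262). In the top view the caddy is at (375,360), scoop (245,330), jar (242,379), shaker (530,373), tumbler (543,323) and cup (327,248). Next I'll view enlarged crops.

Run:
```python
import cv2,numpy as np
t=cv2.imread('pics/top0.png');s=cv2.imread('pics/side0.png')
a=cv2.resize(t[195:310,215:310],None,fx=5,fy=5,interpolation=cv2.INTER_CUBIC)  # 475x575
b=cv2.resize(t[215:285,155:195],None,fx=8,fy=8,interpolation=cv2.INTER_CUBIC) #320x560
c=np.zeros((600,800,3),np.uint8);c[:575,:475]=a;c[:560,480:800]=b;cv2.imwrite('pics/c1.png',c)
a=cv2.resize(s[150:292,160:312],None,fx=4,fy=4,interpolation=cv2.INTER_CUBIC) #608x568
b=cv2.resize(s[155:205,220:250],None,fx=6,fy=6,interpolation=cv2.INTER_CUBIC) #180x300
c=np.zeros((600,800,3),np.uint8);c[:568,:608]=a;c[:300,615:795]=b;cv2.imwrite('pics/c2.png',c)
```

```text
(no output)
```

View pics/c1.png

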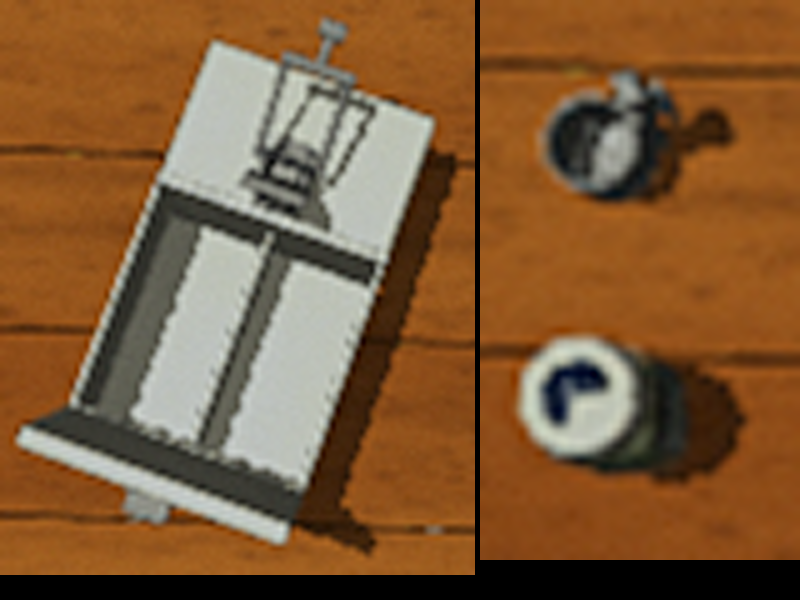

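View pics/c2.png

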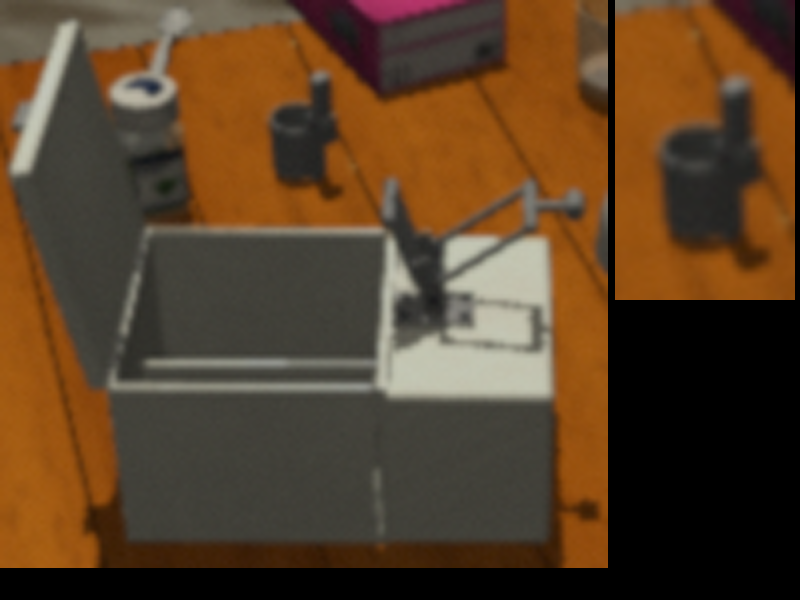

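The crops show the deck corners, rim, divider, lever and loop clearly. The scoop's tab lies to the upper right of its cup in both views. Now I'll fit the poses.

```bash
cat > fit.py <<'E'
from h import *
from scipy.optimize import least_squares
def f(p,s,o): p=np.array(p,float); return (p+.5)/s-.5+np.array(o)
T=lambda p:f(p,5,(215,195)); S=lambda p:f(p,4,(160,150))
ct,cs=cam('top'),cam('side')
obs=[(ct,T((213,43)),(-115,-75,118)),(ct,T((435,120)),(-115,75,118)),(ct,T((160,183)),(-19,-75,122)),(ct,T((385,264)),(-19,75,122)),
(cs,S((550,395)),(-115,75,118)),(cs,S((549,236)),(-115,-75,118)),(cs,S((110,387)),(130,75,122)),(cs,S((550,542)),(-115,75,0)),(cs,S((126,543)),(130,75,0)),(cs,S((148,230)),(130,-75,122))]
def Rz(a): return np.array([[np.cos(a),-np.sin(a),0],[np.sin(a),np.cos(a),0],[0,0,1]])
def W(p,q): return np.atleast_2d(q)@Rz(p[2]).T+[p[0],p[1],0]
r=least_squares(lambda p:np.concatenate([(proj(c,W(p,q))[0]-u) for c,u,q in obs]),[550,0,np.radians(158)],loss='soft_l1')
p=r.x
if __name__=='__main__':
    print('caddy',p[:2],np.degrees(p[2]));print(np.round(r.fun.reshape(-1,2),1))
    b=lambda q:np.round((np.asarray(q)-[p[0],p[1],0])@Rz(p[2]),1)
    for n,a,c in [('pull',(333,30),(575,204)),('levertip',(258,188),(392,184)),('lidcorner+Y',(285,535),(22,172)),('lidcorner-Y',(22,436),(70,30)),('divider deck end',(268,238),(385,362))]:
        w,e=tri(ct,T(a),cs,S(c)); print(n,w.round(1),b(w),round(e,1))
    tT=lambda q:f(q,8,(155,215)); tS=lambda q:f(q,6,(220,155))
    for n,a,c in [('tab',(627-480,84),(122,86)),('rim',(600-480,143),(80,147))]:
        w,e=tri(ct,tT(a),cs,tS(c)); print(n,w.round(1),round(e,1))
        print(onz(ct,tT(a),90 if n=='tab' else 44),onz(cs,tS(c),90 if n=='tab' else 44))
    print('jar',onz(ct,tT((577-480,398)),98),'shaker',onz(ct,(530/1.4286,371/1.4286),90),'tumb',onz(ct,(543/1.4286,322/1.4286),118),'cup',onz(ct,(326/1.4286,245/1.4286),64))
E
python3 fit.py
```

```text
caddy [503.37035533  -3.74639915] 161.59350069266011
[[-0.3 -1. ]
 [ 0.4 -0.3]
 [-0.8 -1.1]
 [ 0.1 -0.6]
 [ 0.7  0.3]
 [-0.2 -0.1]
 [-1.4 -0.1]
 [-0.6  2. ]
 [ 0.2  0.9]
 [-1.  -1. ]]
pull [623.2 -44.  194.3] [-126.4    0.3  194.3] 0.7
levertip [527.6  -3.5 200.3] [-22.9  -7.9 200.3] 4.1
lidcorner+Y [330.4 -25.1 262.8] [157.4  74.9 262.8] 1.7
lidcorner-Y [376.3 116.2 258.8] [158.4 -73.6 258.8] 0.0
divider deck end [519.   -8.6  78.1] [-16.4  -0.4  78.1] 4.1
tab [560.  295.4  89.4] 0.1
[559.95401038 295.24398243  90.        ] [559.78717421 294.45795935  90.        ]
rim [543.1 315.1  46.8] 1.5
[544.30337373 315.82014933  44.        ] [543.20143369 319.32483797  44.        ]
jar [434.53340445 301.44571862  98.        ] shaker [ 470.62661132 -329.08760297   90.        ] tumb [ 574.26415154 -353.0247359   118.        ] cup [753.55521554 133.5933469   64.        ]
```

>>> move_arm:
  increments:
    - [[0, 0, 0.1167, 0, 0, 0, 1], [0, 0, 0.1167, 0, 0, 0, 1], [0, 0, 0.1167, 0, 0, 0, 1], [0, 0, 0, -0.1046, 0.0331, 0.0075, 1], [0, 0, 0, -0.1046, 0.0331, 0.0075, 1], [0, 0, 0, -0.1046, 0.0331, 0.0075, 1], [0, 0, 0, -0.1046, 0.0331, 0.0075, 1], [0, 0, 0, -0.1046, 0.0331, 0.0075, 1], [0, 0, 0, -0.1046, 0.0331, 0.0075, 1], [0, 0, 0, -0.1046, 0.0331, 0.0075, 1], [0, 0, 0, -0.1046, 0.0331, 0.0075, 1], [0, 0, 0, 0, 0, 0, 1], [0, 0, 0, 0, 0, 0, 1]]

```text
time_s: 1.72
ee_pos: [559.8, 295.8, 200.6]
orientation: [[-0.623, 0.782, -0.002], [0.782, 0.623, -0.0], [0.001, -0.001, -1.0]]
wrist_force: [0.0, 0.9, -0.1]
gripper_width: 1.0
gripper_force: 0.0
```

```bash
cat >> h.py <<'E'
def go(pos,yawy=None,n=1,verb=True):
    """print tool-frame command to reach pos, tool pointing down with tool y at world angle yawy"""
    from scipy.spatial.transform import Rotation as Ro
    s=telemetry.state(); R=np.array(s['orientation']); d=np.array(pos)-s['ee_pos']
    if yawy is None: Rt=R
    else:
        a=np.radians(yawy); y=np.array([np.cos(a),np.sin(a),0]); z=np.array([0,0,-1.]); Rt=np.stack([np.cross(y,z),y,z],1)
    rv=Ro.from_matrix(R.T@Rt).as_rotvec()
    print('t',round(s['time_s'],2),'at',np.round(s['ee_pos'],1),'rot(norm)',np.round(rv/(np.pi/2),4),'then shift(norm)',np.round(Rt.T@d/500,4),'per row',np.round(Rt.T@d/500/n,4))
E
python3 - <<'E'
from h import *
go([560,295,200],38.5)
c=cam('wrist'); f=viewer.grab_frame('wrist'); np.savez('w1.npz',K=c[0],V=c[1],f=f); cv2.imwrite('pics/w1.png',cv2.resize(f[...,::-1],(800,600)))
E
```

```text
t 1.73 at [559.8 295.8 200.6] rot(norm) [-0.0009 -0.0006  0.0003] then shift(norm) [-0.0015 -0.0007  0.0013] per row [-0.0015 -0.0007  0.0013]
```

View pics/w1.png

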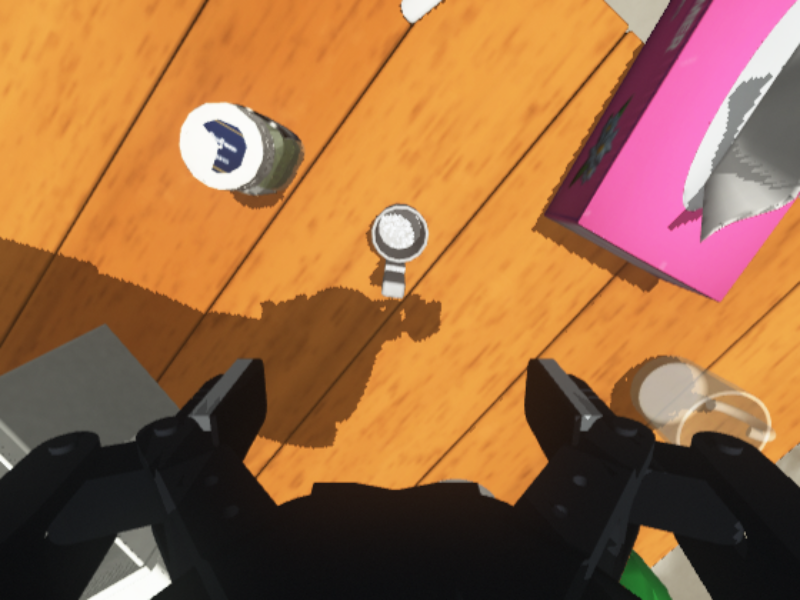

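The wrist view shows the scoop's rim centred at (400,234) and the tab top at about (393,290) in the 800-px image, both free of neighbours.

Run:
```python
from h import *
d=np.load('w1.npz'); c=(d['K'],d['V']); g=lambda p:(np.array(p)+.5)/1.42857-.5
a=d['f'][135:215,250:310]
hsv=cv2.cvtColor(d['f'],cv2.COLOR_RGB2HSV)
m=((hsv[...,1]<90)).astype(np.uint8); m[:135]=0;m[212:]=0;m[:,:255]=0;m[:,305:]=0
ys,xs=np.nonzero(m)
for r in range(140,212): 
    k=xs[ys==r]; 
    if len(k): print(r,k.min(),k.max(),end='; ')
t=onz(c,g((393.5,288)),90); r=onz(c,g((399.5,233.5)),44); print('\n',t,r,np.linalg.norm((t-r)[:2]),np.degrees(np.arctan2(*(t-r)[1::-1])))
```

```text
143 276 283; 144 273 286; 145 271 288; 146 269 290; 147 268 291; 148 267 292; 149 266 293; 150 265 294; 151 264 295; 152 263 295; 153 263 296; 154 262 297; 155 262 297; 156 262 298; 157 261 298; 158 261 298; 159 260 298; 160 260 299; 161 260 299; 162 260 299; 163 260 299; 164 260 299; 165 260 299; 166 260 299; 167 260 299; 168 260 298; 169 261 298; 170 261 298; 171 262 298; 172 262 297; 173 263 296; 174 263 296; 175 264 295; 176 264 294; 177 265 294; 178 266 293; 179 268 292; 180 269 290; 181 270 288; 182 270 287; 183 270 283; 184 270 282; 185 270 282; 186 269 283; 187 269 283; 188 269 283; 189 269 283; 190 269 282; 191 269 282; 192 269 282; 193 269 282; 194 268 282; 195 268 282; 196 268 282; 197 268 282; 198 268 282; 199 267 283; 200 267 283; 201 267 282; 202 267 282; 203 267 282; 204 267 282; 205 267 282; 206 268 282; 207 270 281; 208 276 281; 
 [557.89527772 296.24060106  90.        ] [544.17912318 319.8290726   44.        ] 27.286423091776644 -59.82298211150889
```

```bash
python3 -c "
from h import *
go([558.3,295.7,62],30,3)"
```

```text
t 1.77 at [559.3 296.4 201. ] rot(norm) [-0.0007 -0.0004  0.0955] then shift(norm) [-1.00e-04 -2.50e-03  2.78e-01] per row [-0.     -0.0008  0.0927]
```

>>> move_arm:
  increments:
    - [[0, 0, 0.0955, 0, -0.0025, 0, 0.2], [0, 0, 0, 0, 0, 0.0927, 0.2], [0, 0, 0, 0, 0, 0.0927, 0.2], [0, 0, 0, 0, 0, 0.0927, 0.2], [0, 0, 0, 0, 0, 0, -1], [0, 0, 0, 0, 0, 0, -1], [0, 0, 0, 0, 0, 0, -1], [0, 0, 0, 0, 0, 0, -1], [0, 0, 0, 0, 0, 0, -1], [0, 0, 0, 0, 0, 0, -1], [0, 0, 0, 0, 0, 0, -1]]
  newtons: 40

```text
time_s: 3.15
ee_pos: [560.7, 295.6, 64.2]
orientation: [[-0.499, 0.866, 0.003], [0.866, 0.499, 0.001], [-0.0, 0.003, -1.0]]
wrist_force: [-0.1, -0.4, 6.9]
gripper_width: 0.154
gripper_force: 41.7
```

>>> move_arm:
  increments:
    - [[0, 0, 0, 0, 0, -0.093, -1], [0, 0, 0, 0, 0, -0.093, -1], [0, 0, 0, 0, 0, -0.093, -1], [0, 0, 0, 0, 0, -0.093, -1], [0, 0, 0.1076, 0, 0, 0, -1], [0, 0, 0.1076, 0, 0, 0, -1], [0, 0, 0.1076, 0, 0, 0, -1], [0, 0, 0.1076, 0, 0, 0, -1], [0, 0, 0.1076, 0, 0, 0, -1], [0, 0, 0, -0.1007, -0.0013, 0.008, -1], [0, 0, 0, -0.1007, -0.0013, 0.008, -1], [0, 0, 0, -0.1007, -0.0013, 0.008, -1], [0, 0, 0, -0.1007, -0.0013, 0.008, -1], [0, 0, 0, -0.1007, -0.0013, 0.008, -1], [0, 0, 0, -0.1007, -0.0013, 0.008, -1], [0, 0, 0, 0, 0, 0, -1], [0, 0, 0, 0, 0, 0, -1]]

```text
time_s: 5.28
ee_pos: [460.2, 9.8, 224.6]
orientation: [[0.317, 0.948, 0.001], [0.948, -0.317, 0.0], [0.001, 0.001, -1.0]]
wrist_force: [-0.2, -0.8, -0.5]
gripper_width: 0.152
gripper_force: 40.8
```

Run:
```python
from h import *
go([460.7,10.5,225],-18.4)
c=cam('wrist'); f=viewer.grab_frame('wrist'); np.savez('w2.npz',K=c[0],V=c[1],f=f)
s=viewer.grab_frame('side'); np.save('s2.npy',s)
o=np.zeros((560,800,3),np.uint8); o[:300,:400]=cv2.resize(f[...,::-1],(400,300),interpolation=cv2.INTER_AREA)
o[:,405:800]=cv2.resize(s[90:290,150:291,::-1],(395,560)); o[305:555,:400]=cv2.resize(f[100:300,120:440,::-1],(400,250))
cv2.imwrite('pics/w2.png',o)
```

```text
t 5.28 at [460.2   9.8 224.6] rot(norm) [ 0.0004 -0.0005 -0.0012] then shift(norm) [ 0.0016  0.0005 -0.0009] per row [ 0.0016  0.0005 -0.0009]
```

View pics/w2.png

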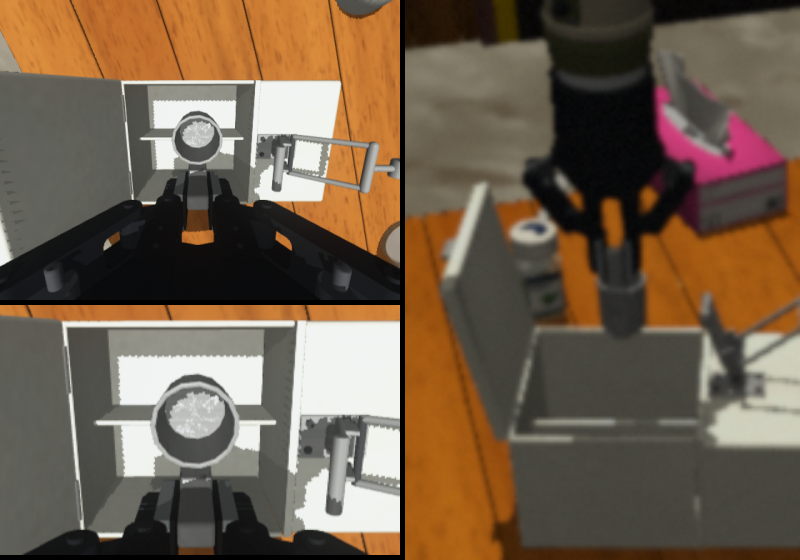

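The wrist picture shows the divider line at the cup's two sides and the rim. The side picture shows the scoop hanging upright and clear of the lid. I'll measure the scoop relative to the divider.

Run:
```python
from h import *
from fit import p,Rz
d=np.load('w2.npz'); c=(d['K'],d['V']); f=d['f']; g=cv2.cvtColor(f,cv2.COLOR_RGB2GRAY).astype(int)
for u in (205,215,225,232,320,328): print(u,g[180:210,u])
print('rim cols row195',g[195,235:320]); print('rim rows col276',g[150:235,276])
b=lambda q:np.round((np.asarray(q)-[p[0],p[1],0])@Rz(p[2]),1)
for P in [(-17,-71,122),(126,-71,122),(0,0,78),(110,0,78),(-115,-75,118),(-115,75,118)]: print(P,proj(c,Rz(p[2])@np.array(P)+[p[0],p[1],0]).round(1))
# corner estimate of rim from pic
for uv,z in [((u,v),78) for u,v in [(210,192),(320,192)]]: print(uv,b(onz(c,uv,z)))
```

```text
205 [ 79  79  80  79  80  80  93 108 108 108 107 104 181 238 242 220 118  78
  77  79  77  77  77  76  78  77  77  76  78  77]
215 [103 105 105 106 106 107 107 109 109 109 110 107 184 239 242 226 161 146
 145 144 145 144 145 146 146 147 147 147 147 148]
225 [133 107 107 109 110 109 108 110 110 111 110 100 180 239 242 236 233 242
 242 242 242 242 242 242 242 242 242 242 242 242]
232 [132 109 110 109 110 110 110 110 111 111 111 101 180 239 242 236 233 242
 242 242 242 242 242 242 242 242 242 242 242 242]
320 [111 111 111 111 111 112 113 111 111 111 111 115 197 241 241 227 223 242
 242 242 242 242 242 242 242 242 242 242 242 242]
328 [111 110 111 113 112 112 112 112 112 112 111 114 196 241 240 210 116 102
 105 104  93  74  72  71  78  88  88  88  88  88]
rim cols row195 [235 235 235 236 234 173 187 187 184 139  62  62  61  62  62  64  64  64
  63  70 120 176 192 191 192 191 190 192 192 198 191 191 200 211 218 208
 192 201 202 212 210 190 191 210 229 208 197 190 190 190 190 190 190 190
 189 189 189 189 189 189 187 141  75  75  74  74  73  74  72  72  65  67
 117 190 186 185 212 228 227 226 226 226 227 227 227]
rim rows col276 [243 242 243 243 235 175  77  79  78  78  76 136 198 204 189 152  95 102
 102 102 103 150 192 188 204 217 210 203 198 201 192 193 199 207 206 206
 209 210 202 191 194 204 204 192 190 190 192 193 195 191 192 192 193 195
 197 199 165  84  80  79  79  79  79  79  79  78  78  77  78  78  77  78
  77  76  76  75 120 180 192 180 141  76  75  69  66]
(-17, -71, 122) [[357.3 115.6]]
(126, -71, 122) [[172.7 115.9]]
(0, 0, 78) [[323.3 192.7]]
(110, 0, 78) [[210.5 192.8]]
(-115, -75, 118) [[481.3 110.2]]
(-115, 75, 118) [[452.9 282.4]]
(210, 192) [110.5  -0.8  78. ]
(320, 192) [ 3.3 -0.7 78. ]
```

Run:
```python
from h import *
from fit import p,Rz
d=np.load('w2.npz'); c=(d['K'],d['V'])
b=lambda q:np.round((np.asarray(q)-[p[0],p[1],0])@Rz(p[2]),2)
print('div',b(onz(c,(265,193.7),78)))
for z in (202,204.4,207):
  print(z,[b(onz(c,q,z)) for q in [(276,160.8),(276,230.4),(239.8,195),(311.4,195)]])
print('tcp',b([460.2,9.8,224.6]))
```

```text
div [56.88  0.94 78.  ]
202 [array([ 45.91, -45.61, 202.  ]), array([ 45.99,  -5.68, 202.  ]), array([ 66.14, -26.63, 202.  ]), array([ 26.19, -26.57, 202.  ])]
204.4 [array([ 45.9, -45.9, 204.4]), array([ 45.98,  -6.55, 204.4 ]), array([ 65.85, -27.19, 204.4 ]), array([ 26.48, -27.13, 204.4 ])]
207 [array([ 45.9, -46.2, 207. ]), array([ 45.98,  -7.48, 207.  ]), array([ 65.52, -27.8 , 207.  ]), array([ 26.78, -27.73, 207.  ])]
tcp [ 45.24   0.78 224.6 ]
```

>>> move_arm:
  increments:
    - [[0, 0, 0, 0.0028, 0, 0.08, -1], [0, 0, 0, 0, 0, 0.08, -1], [0, 0, 0, 0, 0, 0.05, -1], [0, 0, 0, 0, 0, 0.022, -1], [0, 0, 0, 0, 0, 0.02, -1], [0, 0, 0, 0, 0, 0, -1], [0, 0, 0, 0, 0, 0, -1]]

```text
time_s: 6.25
ee_pos: [461.3, 11.2, 99.0]
orientation: [[0.316, 0.949, 0.002], [0.949, -0.316, -0.0], [0.0, 0.002, -1.0]]
wrist_force: [0.3, -0.9, 0.0]
gripper_width: 0.152
gripper_force: 40.8
```

Engaged without force; now lower to the seat.

>>> move_arm:
  increments:
    - [[0, 0, 0, 0, 0, 0.005, -1], [0, 0, 0, 0, 0, 0.005, -1], [0, 0, 0, 0, 0, 0.004, -1], [0, 0, 0, 0, 0, 0, -1]]

```text
time_s: 6.75
ee_pos: [460.3, 11.2, 91.0]
orientation: [[0.317, 0.949, -0.0], [0.949, -0.317, 0.0], [0.0, -0.0, -1.0]]
wrist_force: [-0.5, -0.8, -0.8]
gripper_width: 0.154
gripper_force: 40.8
```

>>> move_arm:
  increments:
    - [[0, 0, 0, 0, 0, 0.003, -1], [0, 0, 0, 0, 0, 0.003, -1], [0, 0, 0, 0, 0, 0, -1]]

```text
time_s: 7.12
ee_pos: [460.8, 11.2, 89.9]
orientation: [[0.316, 0.949, 0.001], [0.949, -0.316, -0.0], [0.0, 0.001, -1.0]]
wrist_force: [-5.0, 0.4, 14.6]
gripper_width: 0.154
gripper_force: 42.8
```

>>> move_arm:
  increments:
    - [[0, 0, 0, 0, 0, -0.002, 0], [0, 0, 0, 0, 0, 0, 0], [0, 0, 0, 0, 0, 0, 0], [0, 0, 0, 0, 0, 0, 0], [0, 0, 0, 0, 0, -0.03, 0], [0, 0, 0, 0, 0, -0.08, 0], [0, 0, 0, 0, 0, -0.1, 0], [0, 0, 0, 0, 0, -0.1, 0], [0, 0, 0, 0, 0, 0, 0], [0, 0, 0, 0, 0, 0, 0]]

```text
time_s: 8.38
ee_pos: [460.4, 11.2, 243.8]
orientation: [[0.317, 0.949, -0.0], [0.949, -0.317, 0.0], [0.0, -0.0, -1.0]]
wrist_force: [-0.1, 0.1, 1.2]
gripper_width: 0.501
gripper_force: 0.0
```

Run:
```python
from h import *
from fit import p,Rz
from fit import W
go([460,11,250],-18.4)
c=cam('wrist'); f=viewer.grab_frame('wrist'); np.savez('w3.npz',K=c[0],V=c[1],f=f)
cv2.imwrite('pics/w3.png',cv2.resize(f[60:340,80:560,::-1],(800,467)))
ct,cs=cam('top'),cam('side')
# lid edge in world at angle estimates
for a in (1.7,1.78):
  print(a,W(p,[[128+145*-np.cos(a)+0,0,122+145*np.sin(a)]]))
```

```text
t 8.38 at [460.4  11.2 243.8] rot(norm) [-0.0001 -0.     -0.0006] then shift(norm) [-0.0006 -0.0006 -0.0124] per row [-0.0006 -0.0006 -0.0124]
1.7 [[364.19214853  42.56956334 265.79139752]]
1.78 [[353.34567766  46.17907053 263.83850799]]
```

View pics/w3.png

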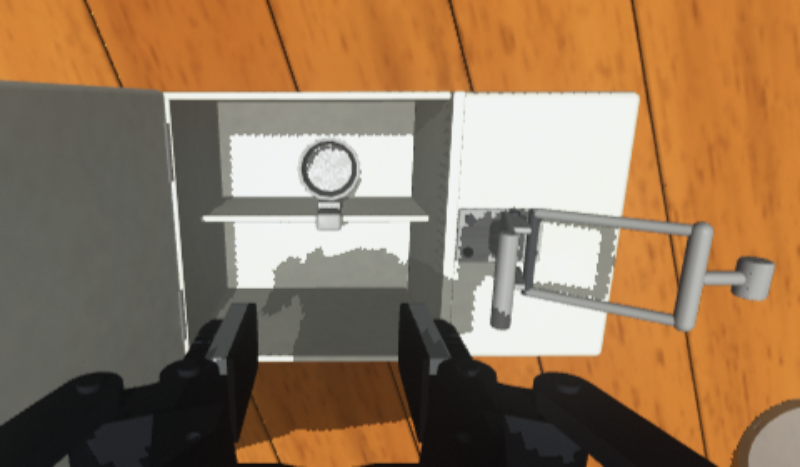

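The wrist view shows the scoop hanging on the divider at (328,210) with its tab centred over the divider line. Next I straddle the lid's free edge on the -Y side.

>>> move_arm:
  increments:
    - [[0, 0, 0, 0, 0, -0.1, 0.2], [0, 0, 0, 0.0443, -0.1056, 0, 0.2], [0, 0, 0, 0.0443, -0.1056, 0, 0.2], [0, 0, 0, 0, 0, 0, 0.2], [0, 0, 0, 0, 0, 0, 0.2]]

```text
time_s: 9.05
ee_pos: [374.2, 86.7, 293.4]
orientation: [[0.316, 0.949, -0.001], [0.949, -0.316, -0.0], [-0.0, -0.001, -1.0]]
wrist_force: [0.6, -0.4, 0.3]
gripper_width: 0.6
gripper_force: 0.0
```

Run:
```python
from h import *
go([374.3,86.7,240],-18.4)
print(telemetry.state()['joints'].round(1))
f=viewer.grab_frame('side'); cv2.imwrite('pics/s3.png',cv2.resize(f[70:290,100:400,::-1],(780,572)))
```

```text
t 9.05 at [374.2  86.7 293.4] rot(norm) [-0.0005  0.0003 -0.0001] then shift(norm) [1.000e-04 1.000e-04 1.067e-01] per row [1.000e-04 1.000e-04 1.067e-01]
[  1.   -4.1 -14.1  80.1  -0.  109.4]
```

View pics/s3.png

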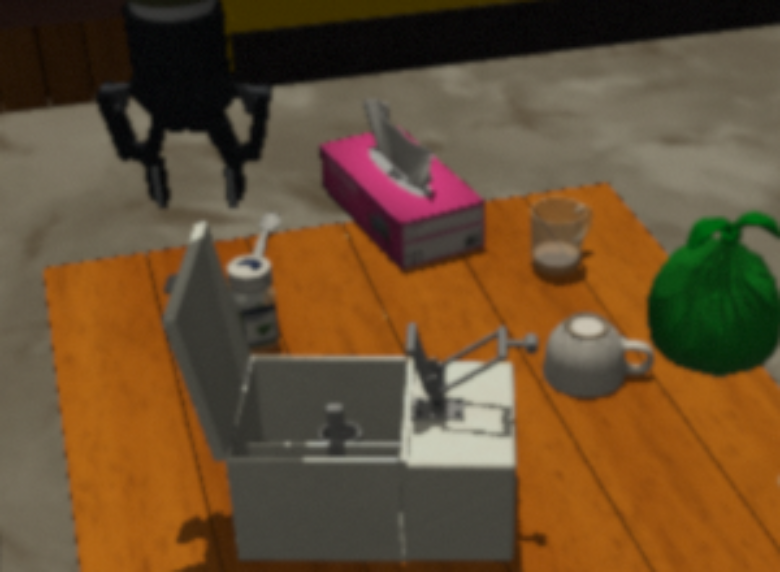

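The side view shows the fingers at (160,200) and (235,200) straddling above the lid's edge at about (205,230). I'll lower and push over.

>>> move_arm:
  increments:
    - [[0, 0, 0, 0, 0, 0.058, 0.2], [0, 0, 0, 0, 0, 0.058, 0.2], [0, 0, 0, 0, 0.024, 0, 0.2], [0, 0, 0, 0, 0.024, 0, 0.2], [0, 0, 0, 0, 0.024, 0, 0.2], [0, 0, 0, 0, 0.024, 0, 0.2], [0, 0, 0, 0, 0.024, 0, 0.2]]

```text
time_s: 9.98
ee_pos: [432.5, 67.4, 236.6]
orientation: [[0.317, 0.949, 0.001], [0.949, -0.317, 0.0], [0.0, 0.001, -1.0]]
wrist_force: [-0.9, -0.5, -0.5]
gripper_width: 0.6
gripper_force: 0.4
```

>>> move_arm:
  increments:
    - [[0, 0, 0, 0, 0.024, 0, 0.2], [0, 0, 0, 0, 0.024, 0.008, 0.2], [0, 0, 0, 0, 0.024, 0.008, 0.2], [0, 0, 0, 0, 0.024, 0.008, 0.2], [0, 0, 0, 0, 0.024, 0.008, 0.2], [0, 0, 0, 0, 0.024, 0.008, 0.2], [0, 0, 0, 0, 0, 0, 0.2], [0, 0, 0, 0, 0, 0, 0.2]]

```text
time_s: 10.98
ee_pos: [499.4, 44.9, 216.2]
orientation: [[0.317, 0.949, -0.0], [0.949, -0.317, 0.0], [0.0, -0.0, -1.0]]
wrist_force: [-0.1, 1.1, 0.8]
gripper_width: 0.596
gripper_force: 0.0
```

Run:
```python
from h import *
go([374.3,86.7,240],-18.4)
f=viewer.grab_frame('side'); cv2.imwrite('pics/s4.png',cv2.resize(f[70:290,100:400,::-1],(780,572)))
```

```text
t 10.97 at [499.4  44.9 216.2] rot(norm) [-0.0003 -0.     -0.0006] then shift(norm) [ 0.0004 -0.2637 -0.0476] per row [ 0.0004 -0.2637 -0.0476]
```

View pics/s4.png

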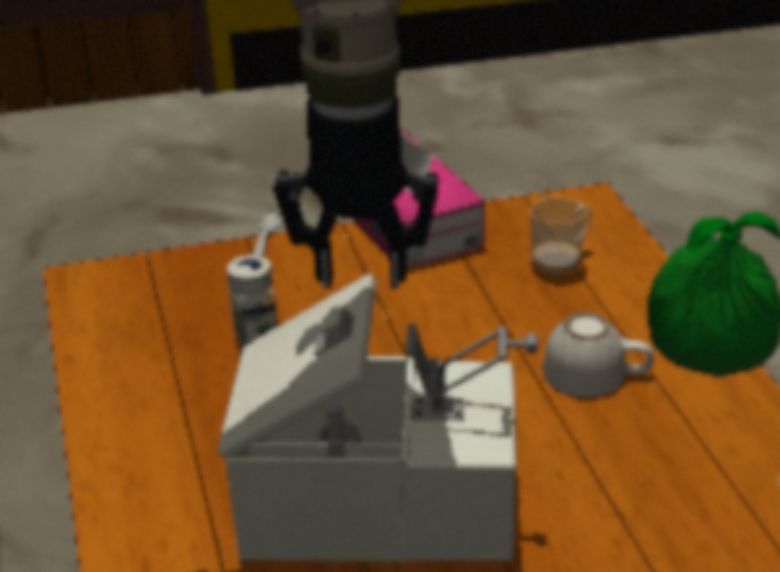

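The side view shows the lid past upright at roughly 45° and falling, with the fingers clear above it. I'll lift, turn 90° and go above the loop's pull.

>>> move_arm:
  increments:
    - [[0, 0, 0, 0, 0, -0.1, 0.2], [0, 0, 0, 0, 0, -0.07, 0.2], [0, 0, -0.1111, 0, 0, 0, 0], [0, 0, -0.1111, 0, 0, 0, 0], [0, 0, -0.1111, 0, 0, 0, 0], [0, 0, -0.1111, 0, 0, 0, 0], [0, 0, -0.1111, 0, 0, 0, 0], [0, 0, -0.1111, 0, 0, 0, 0], [0, 0, -0.1111, 0, 0, 0, 0], [0, 0, -0.1111, 0, 0, 0, 0], [0, 0, -0.1111, 0, 0, 0, 0], [0, 0, 0, -0.0969, -0.0302, 0, 0], [0, 0, 0, -0.0969, -0.0302, 0, 0], [0, 0, 0, -0.0969, -0.0302, 0, 0], [0, 0, 0, 0, 0, 0, 0], [0, 0, 0, 0, 0, 0, 0]]

```text
time_s: 13.02
ee_pos: [622.5, -43.8, 301.1]
orientation: [[-0.949, 0.317, -0.001], [0.317, 0.949, 0.001], [0.001, 0.0, -1.0]]
wrist_force: [0.9, -0.4, 0.2]
gripper_width: 0.502
gripper_force: 0.0
```

Run:
```python
from h import *
go([623.2,-44,270],71.6)
d=np.load('w3.npz'); print(onz((d['K'],d['V']),((753.5)/1.6667+80-.2,278/1.668+60-.2),194.3))
c=cam('wrist'); f=viewer.grab_frame('wrist'); np.savez('w4.npz',K=c[0],V=c[1],f=f)
s=viewer.grab_frame('side')
o=np.zeros((600,800,3),np.uint8); o[:,:400]=cv2.resize(f[80:420,165:392,::-1],(400,600)); o[:400,400:]=cv2.resize(s[110:290,160:340,::-1],(400,400)); cv2.imwrite('pics/w4.png',o)
```

```text
t 13.03 at [622.5 -43.8 301.1] rot(norm) [ 0.0001 -0.0007 -0.0007] then shift(norm) [-0.0014  0.0001  0.0621] per row [-0.0014  0.0001  0.0621]
[621.32419599 -42.98179288 194.3       ]
```

View pics/w4.png

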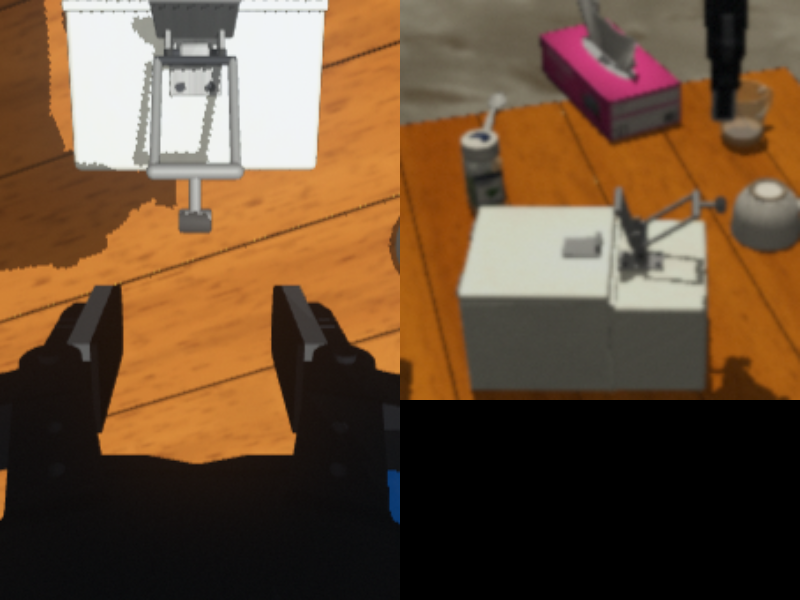

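The wrist view shows the lid shut, with the pull at (195,219) between the fingers' columns. The side view confirms the lid is shut. I've now used 10 pictures, so I'll continue by measurement only.

Run:
```python
from h import *
from fit import p,Rz,T,S
b=lambda q:np.round((np.asarray(q)-[p[0],p[1],0])@Rz(p[2]),2)
d=np.load('w4.npz'); c4=(d['K'],d['V']); g=cv2.cvtColor(d['f'],cv2.COLOR_RGB2HSV)
u4=(195*227/400+165-.2,219*340/600+80-.2)
m=(g[150:,:,1]<60).astype(np.uint8);m=m[:80,255:300]
for r in range(0,70,3):
    k=np.nonzero(m[r])[0]; print(150+r,(k.min()+255,k.max()+255,len(k)) if len(k) else '',end=' ')
d3=np.load('w3.npz');c3=(d3['K'],d3['V']);u3=(753.5/1.6667+80-.2,278/1.668+60-.2)
obs=[(c4,u4),(c3,u3),(cam('top'),T((333,30))),(cam('side'),S((575,204)))]
A=[];bb=[]
for c,u in obs:
    o,e=ray(c,u); e/=np.linalg.norm(e); P=np.eye(3)-np.outer(e,e); A.append(P); bb.append(P@o)
x=np.linalg.lstsq(np.vstack(A),np.hstack(bb),rcond=None)[0]; print(); print(x,b(x),[np.linalg.norm(P@x-q).round(1) for P,q in zip(A,bb)])
print([tri(c4,u4,*o)[0].round(1) for o in obs[1:]])
go([622.5,-43.5,270],71.6)
```

```text
150 (np.int64(255), np.int64(299), 45) 153 (np.int64(255), np.int64(299), 45) 156 (np.int64(255), np.int64(299), 45) 159 (np.int64(255), np.int64(299), 45) 162 (np.int64(255), np.int64(299), 45) 165 (np.int64(255), np.int64(299), 45) 168 (np.int64(255), np.int64(299), 45) 171 (np.int64(255), np.int64(299), 45) 174 (np.int64(255), np.int64(299), 45) 177 (np.int64(255), np.int64(299), 45) 180 (np.int64(255), np.int64(299), 45) 183 (np.int64(273), np.int64(278), 6) 186 (np.int64(273), np.int64(278), 6) 189 (np.int64(273), np.int64(278), 6) 192 (np.int64(273), np.int64(278), 6) 195 (np.int64(273), np.int64(278), 6) 198 (np.int64(273), np.int64(278), 6) 201 (np.int64(267), np.int64(284), 18) 204 (np.int64(267), np.int64(284), 18) 207 (np.int64(267), np.int64(284), 18) 210 (np.int64(267), np.int64(283), 17) 213  216  219  
[622.73450286 -43.92737617 193.63686106] [-125.94    0.44  193.64] [np.float64(0.6), np.float64(0.8), np.float64(0.2), np.float64(1.0)]
[array([622.7, -44.3, 192.3]), array([620.4, -43.7, 201.8]), array([622.7, -44.3, 194.5])]
t 13.12 at [622.2 -43.3 302. ] rot(norm) [ 0.0002  0.0002 -0.0001] then shift(norm) [-0.0007 -0.0003  0.064 ] per row [-0.0007 -0.0003  0.064 ]
```

>>> move_arm:
  increments:
    - [[0, 0, 0, -0.0014, -0.001, 0.1, 0], [0, 0, 0, 0, 0, 0.08, 0], [0, 0, 0, 0, 0, 0.056, 0], [0, 0, 0, 0, 0, 0, -1], [0, 0, 0, 0, 0, 0, -1], [0, 0, 0, 0, 0, 0, -1], [0, 0, 0, 0, 0, 0, -1], [0, 0, 0, 0, 0, 0, -1]]
  newtons: 25

```text
time_s: 14.12
ee_pos: [623.3, -44.8, 183.5]
orientation: [[-0.949, 0.317, -0.0], [0.317, 0.949, 0.0], [0.0, 0.0, -1.0]]
wrist_force: [-4.8, -0.3, -2.4]
gripper_width: 0.174
gripper_force: 27.6
```

```bash
python3 -c "
import numpy as np
a=np.linspace(2.655,0.1,14);P=84.8*np.c_[np.cos(a),np.sin(a)];d=np.diff(P,axis=0)/500
print([[0,0,0,round(x,4),0,round(-z,4),-1] for x,z in d])"
```

```text
[[0, 0, 0, np.float64(0.0184), 0, np.float64(-0.0277), -1], [0, 0, 0, np.float64(0.0234), 0, np.float64(-0.0236), -1], [0, 0, 0, np.float64(0.0276), 0, np.float64(-0.0186), -1], [0, 0, 0, np.float64(0.0307), 0, np.float64(-0.0128), -1], [0, 0, 0, np.float64(0.0326), 0, np.float64(-0.0066), -1], [0, 0, 0, np.float64(0.0333), 0, np.float64(-0.0001), -1], [0, 0, 0, np.float64(0.0327), 0, np.float64(0.0064), -1], [0, 0, 0, np.float64(0.0308), 0, np.float64(0.0126), -1], [0, 0, 0, np.float64(0.0277), 0, np.float64(0.0184), -1], [0, 0, 0, np.float64(0.0236), 0, np.float64(0.0235), -1], [0, 0, 0, np.float64(0.0186), 0, np.float64(0.0276), -1], [0, 0, 0, np.float64(0.0128), 0, np.float64(0.0307), -1], [0, 0, 0, np.float64(0.0066), 0, np.float64(0.0326), -1]]
```

>>> move_arm:
  increments:
    - [[0, 0, 0, 0.0184, 0, -0.0277, -1], [0, 0, 0, 0.0234, 0, -0.0236, -1], [0, 0, 0, 0.0276, 0, -0.0186, -1], [0, 0, 0, 0.0307, 0, -0.0128, -1], [0, 0, 0, 0.0326, 0, -0.0066, -1], [0, 0, 0, 0.0333, 0, 0, -1], [0, 0, 0, 0.0327, 0, 0.0064, -1]]

```text
time_s: 15.0
ee_pos: [529.7, -13.5, 227.3]
orientation: [[-0.948, 0.317, 0.005], [0.317, 0.949, -0.001], [-0.006, 0.0, -1.0]]
wrist_force: [0.3, -2.3, 6.5]
gripper_width: 0.174
gripper_force: 27.8
```

>>> move_arm:
  increments:
    - [[0, 0, 0, 0.0308, 0, 0.0126, -1], [0, 0, 0, 0.0277, 0, 0.0184, -1], [0, 0, 0, 0.0236, 0, 0.0235, -1], [0, 0, 0, 0.0186, 0, 0.0276, -1], [0, 0, 0, 0.0128, 0, 0.0307, -1], [0, 0, 0, 0, 0, 0, -1]]

```text
time_s: 15.75
ee_pos: [472.9, 5.2, 167.7]
orientation: [[-0.949, 0.316, -0.003], [0.316, 0.949, 0.001], [0.003, -0.0, -1.0]]
wrist_force: [-3.6, -1.9, 3.7]
gripper_width: 0.177
gripper_force: 31.5
```

Run:
```python
from h import *
from fit import p,Rz,W
s=telemetry.state(); print(s['time_s'],((s['ee_pos']-[p[0],p[1],0])@Rz(p[2])).round(1),s['wrist_force'])
```

```text
15.75 [ 31.7   1.1 167.7] [-3.55818603 -1.91288605  3.7112605 ]
```

>>> move_arm:
  increments:
    - [[0, 0, 0, 0.005, 0, 0.02, -1], [0, 0, 0, 0.002, 0, 0.02, -1], [0, 0, 0, 0, 0, 0, -1], [0, 0, 0, 0, 0, 0, 0], [0, 0, 0, 0, 0, 0, 0], [0, 0, 0, 0, 0, 0, 0], [0, 0, 0, 0, 0, 0, 0], [0, 0, 0, 0, 0, -0.06, 0], [0, 0, 0, 0, 0, -0.1, 0], [0, 0, 0, 0, 0, -0.08, 0], [0, 0, 0, 0, 0, 0, 0], [0, 0, 0, 0, 0, 0, 0]]

```text
time_s: 17.25
ee_pos: [472.0, 5.8, 267.7]
orientation: [[-0.949, 0.317, -0.0], [0.317, 0.949, 0.0], [0.0, 0.0, -1.0]]
wrist_force: [0.3, -0.1, -0.6]
gripper_width: 0.499
gripper_force: 0.0
```

Run:
```python
from h import *
from fit import p,Rz,W
b=lambda q:((np.asarray(q)-[p[0],p[1],0])@Rz(p[2])).round(1)
s=telemetry.state(); print(s['time_s'],b(s['ee_pos']),s['wrist_force'])
c=cam('wrist'); f=viewer.grab_frame('wrist'); np.savez('w5.npz',K=c[0],V=c[1],f=f); g=cv2.cvtColor(f,cv2.COLOR_RGB2GRAY)
sd=viewer.grab_frame('side'); np.save('s5.npy',sd); tp=viewer.grab_frame('top'); np.save('t5.npy',tp)
# expected pixels in the three views
cs,ct=cam('side'),cam('top')
for n,P in [('pull',(35,0,147)),('bar',(12.2,0,138)),('barL',(12.2,-19.5,138)),('barR',(12.2,19.5,138)),('tip',(-23.8,0,197.7)),('tipL',(-23.8,-20,197.7)),('tipR',(-23.8,20,197.7)),('lip',(-3,0,148))]:
    w=W(p,[P]); print(n,proj(c,w).round(1),proj(cs,w).round(1),proj(ct,w).round(1))
def asc(im,x0,x1,y0,y1):
    ch=' .:-=+*#%@'
    for r in im[y0:y1,x0:x1]: print(''.join(ch[9-int(v)*10//256] for v in r))
q=proj(c,W(p,[(12,0,138)]))[0].astype(int); print(q)
asc(g,max(q[0]-45,0),q[0]+45,max(q[1]-45,0),q[1]+60)
```

```text
17.25 [ 32.7   0.9 267.7] [ 0.27432187 -0.11916974 -0.56231102]
pull [[277.  197.7]] [[231.7 216.9]] [[262.2 253.8]]
bar [[277. 219.]] [[241.9 220.1]] [[265.  247.1]]
barL [[297.7 219. ]] [[242.4 215. ]] [[258.9 244.9]]
barR [[256.3 219. ]] [[241.2 225.4]] [[271.  249.3]]
tip [[277.3 286.2]] [[257.  198.9]] [[269.  232.3]]
tipL [[302.9 286.2]] [[257.4 193.8]] [[262.5 230. ]]
tipR [[251.7 286.3]] [[256.6 204.1]] [[275.5 234.7]]
lip [[277.  238.1]] [[248.4 216.7]] [[266.7 241.9]]
[277 219]
                                                                                          
                                                                                          
                                                                                          
                                                                                          
                                                                                          
.                                                                                         
-..                                                          
[... 8247 characters left out ...]
==*******#*##****##*************-  ==-:-:                  .%%%
%%*      ..  ========+--:-+==********+++++++++=====+*******=  ==-:-:                  .%%%
%%*      :=..========+--:-+++***#**#+==-------------=***#**+..==-:-:                   %%%
%%*     ..===========+--:-+#%***##%#+==---:-=:::::==-#%%#***#===-:-:                   %%%
%%*     :============+--:-+#%***##%#**+::--=+-:---**=%%%#***#*==-:-:                   %%%
%%*      ============+--:-+##***#%##**+--****+-******#%##***#*==-:-:                   %%%
%%*      ============+--:-*##***####****************#####***#*=--:-:                   %%%
%%*      :===========+--:=*##***####*****************%######*+=--:-:                   #%%
```

Run:
```python
from h import *
from fit import p,W,Rz
g=cv2.cvtColor(np.load('s5.npy'),cv2.COLOR_RGB2GRAY); ch=' .:-=+*#%@'
for i,r in enumerate(g[186:236,222:278]): print(186+i,''.join(ch[9-int(v)*10//256]*2 for v in r))
cs=cam('side'); d=np.load('w5.npz'); c=(d['K'],d['V'])
b=lambda q:((np.asarray(q)-[p[0],p[1],0])@Rz(p[2])).round(1)
for z in (138,152):
    P=b(onz(c,(277,227),z)); R=b(onz(c,(277,207.5),z+10)); print(z,P,R,[proj(cs,W(p,[(P[0],y,z)])).round(1)[0] for y in(-22,22)],'pull side',proj(cs,W(p,[R])).round(1)[0])
```

```text
186 ************************************************##********************++************++++************************
187 ************************************************************************************************************++**
188 ****************************************************************************************************************
189 **++******************++****************************************************************++**********************
190 **********************++++**************************************************************++++********************
191 ******++************++++**++************************************************++**********++++++++++++************
192 **********************++++****************************************************************++**++++++++**++******
193 ******++++**************++****************************##********************************++****++++++++**********
194 ********++****************++++**************************##******************************++++**++++++++++********
195 ****************************++++++*********
[... 4297 characters left out ...]
***************************************************++++====------------------==++************++------
233 ::::==++********************************************************++==--------------------====++**********==::::::
234 ::--++**********************************************************++--------====--====--======++**********==::::::
235 ::==++**********************************************************++--::----------------------==++++++****==::::::
138 [  4.3   0.  138. ] [ 26.2   0.  148. ] [array([245.9, 214.4]), array([244.7, 226.1])] pull side [235.5 216.6]
152 [9.20e+00 1.00e-01 1.52e+02] [3.01e+01 1.00e-01 1.62e+02] [array([243.6, 209.5]), array([242.3, 221.1])] pull side [233.5 211.6]
```

The pixel grids show the bar lying behind the lip at about keeper x +1 mm, Z≈138, with the lever about upright (q≈1.35). Next is the lever push.

Run:
```python
import numpy as np
r=48
q=np.array([1.3,1.15,1.0,.85,.7,.55,.42,.3,.2,.1,0,-.06])
P=np.c_[-47-r*np.cos(q)+7*np.sin(q)+11,138+r*np.sin(q)+7*np.cos(q)]
P=np.vstack([[-25,188],P]); print(P.round(1).tolist())
d=np.diff(P,axis=0)/500
for x,z in d: print([0,0,0,float(round(x,4)),0,float(round(-z,4)),-1],end=', ')
```

```text
[[-25.0, 188.0], [-42.1, 186.1], [-49.2, 184.7], [-56.0, 182.2], [-62.4, 178.7], [-68.2, 174.3], [-73.3, 169.1], [-77.0, 164.0], [-79.8, 158.9], [-81.7, 154.4], [-83.1, 149.8], [-84.0, 145.0], [-84.3, 142.1]]
[0, 0, 0, -0.0342, 0, 0.0038, -1], [0, 0, 0, -0.0142, 0, 0.0029, -1], [0, 0, 0, -0.0137, 0, 0.005, -1], [0, 0, 0, -0.0128, 0, 0.007, -1], [0, 0, 0, -0.0116, 0, 0.0088, -1], [0, 0, 0, -0.0101, 0, 0.0104, -1], [0, 0, 0, -0.0074, 0, 0.0102, -1], [0, 0, 0, -0.0056, 0, 0.0102, -1], [0, 0, 0, -0.0037, 0, 0.009, -1], [0, 0, 0, -0.0028, 0, 0.0093, -1], [0, 0, 0, -0.0019, 0, 0.0095, -1], [0, 0, 0, -0.0007, 0, 0.0058, -1],
```

>>> move_arm:
  increments:
    - [[0, 0, 0, -0.0385, 0.002, 0, -1], [0, 0, 0, -0.0385, 0, 0, -1], [0, 0, 0, -0.0385, 0, 0, -1], [0, 0, 0, 0, 0, 0, -1], [0, 0, 0, 0, 0, 0.053, -1], [0, 0, 0, 0, 0, 0.053, -1], [0, 0, 0, 0, 0, 0.053, -1], [0, 0, 0, 0, 0, 0, -1], [0, 0, 0, 0, 0, 0, -1]]

```text
time_s: 18.52
ee_pos: [527.2, -11.5, 189.6]
orientation: [[-0.949, 0.317, 0.0], [0.317, 0.949, 0.0], [-0.0, 0.0, -1.0]]
wrist_force: [0.0, 0.4, 0.2]
gripper_width: -0.001
gripper_force: 0.0
```

>>> move_arm:
  increments:
    - [[0, 0, 0, -0.0342, 0, 0.0058, -1], [0, 0, 0, -0.0142, 0, 0.0029, -1], [0, 0, 0, -0.0137, 0, 0.005, -1], [0, 0, 0, -0.0128, 0, 0.007, -1], [0, 0, 0, -0.0116, 0, 0.0088, -1]]

```text
time_s: 19.15
ee_pos: [569.2, -25.6, 174.2]
orientation: [[-0.949, 0.317, 0.001], [0.317, 0.949, -0.0], [-0.001, 0.0, -1.0]]
wrist_force: [-0.5, -0.0, 3.6]
gripper_width: 0.001
gripper_force: 1.5
```

>>> move_arm:
  increments:
    - [[0, 0, 0, -0.0101, 0, 0.0104, -1], [0, 0, 0, -0.0074, 0, 0.0102, -1], [0, 0, 0, -0.0056, 0, 0.0102, -1], [0, 0, 0, -0.0037, 0, 0.009, -1], [0, 0, 0, -0.0028, 0, 0.0093, -1], [0, 0, 0, -0.0019, 0, 0.0095, -1], [0, 0, 0, -0.0007, 0, 0.004, -1], [0, 0, 0, 0, 0, 0, -1], [0, 0, 0, 0, 0, 0, -1]]

```text
time_s: 20.27
ee_pos: [583.0, -30.2, 144.9]
orientation: [[-0.949, 0.316, 0.001], [0.316, 0.949, -0.0], [-0.001, 0.0, -1.0]]
wrist_force: [-6.2, 1.3, 13.8]
gripper_width: 0.004
gripper_force: 7.1
```

Force at the expected flat height (Z 145): the lever is on its stop. I'll retreat and check.

>>> move_arm:
  increments:
    - [[0, 0, 0, 0, 0, -0.04, -1], [0, 0, 0, 0, 0, -0.1, -1], [0, 0, 0, 0, 0, -0.1, -1], [0, 0, 0, 0.1, 0, 0, -1], [0, 0, 0, 0.1, 0, 0, -1], [0, 0, 0, 0, 0, 0, -1], [0, 0, 0, 0, 0, 0, -1]]

```text
time_s: 21.15
ee_pos: [489.2, 1.2, 263.1]
orientation: [[-0.949, 0.316, 0.002], [0.316, 0.949, -0.0], [-0.002, 0.0, -1.0]]
wrist_force: [0.8, -0.9, 0.0]
gripper_width: 0.001
gripper_force: 0.0
```

Run:
```python
from h import *
from fit import p,W,Rz
cs=cam('side'); s=viewer.grab_frame('side'); g=cv2.cvtColor(s,cv2.COLOR_RGB2GRAY); ch=' .:-=+*#%@'
for i,r in enumerate(g[190:240,226:298]): print(190+i,''.join(ch[9-int(v)*10//256] for v in r))
for n,P in [('tip q0',(-111,0,140)),('tip q.5',(-103,0,169)),('bar-',(3,-22,138)),('bar+',(3,22,138)),('pull',(24,0,150))]: print(n,proj(cs,W(p,[P])).round(1)[0]-[226,0])
c=cam('wrist'); f=viewer.grab_frame('wrist'); g=cv2.cvtColor(f,cv2.COLOR_RGB2GRAY)
q=proj(c,W(p,[(3,0,138)]))[0].astype(int); print('wrist bar',q,telemetry.state()['wrist_force'])
for i,r in enumerate(g[q[1]-40:q[1]+110:2,q[0]-45:q[0]+45]): print(q[1]-40+2*i,''.join(ch[9-int(v)*10//256] for v in r))
for n,P in [('bar',(3,0,138)),('lip',(-3,0,148)),('tip q0',(-111,0,142)),('pivot',(-47,0,138)),('tip q.5',(-103,0,169))]: print(n,proj(c,W(p,[P])).round(1)[0])
```

```text
190 *****++++*************************+*****+++****************+************
191 *******++*******************************+++**+*+************************
192 +*******++************************************++********++**************
193 *******++*+*****************************+********+******+++********#****
194 ********++**********************************************++++*******#****
195 *********+++************#****************+**************+++++***********
196 **********+++***************************+++**************+++++++********
197 ***********++************#**************++++****++*******++++++++*******
198 +*********++++************#**************+++******+*******+++++++*******
199 ***********++++***********#***********+*++++**************++++++++++****
200 ***********++++*************************+++++************++++++++++*****
201 *+**********+++++**********#***********+*+*+++++***********+**++++++****
202 +++++++++++++++++++++++++++++++***********+++++**********++*****++++****
203 -----------------------------=++*********+*++++++********+++******+++***
204 ::::::::::::::::::
[... 9431 characters left out ...]
@@@@@@@@@@@@@@@@@@@@@@@@@@@@@@@
308 @@@@@@@@@@@@@@@@@@@@@@@@@@@@@@@@@@@@@@@@@@@@@@@@@@@@@@@@@@@@@@@@@@@@@@@@@@@@@@@@@@@@@@@@@@
310 @@@@@@@@@@@@@@@@@@@@@@@@@@@@@@@@@@@@@@@@@@@@@@@@@@@@@@@@@@@@@@@@@@@@@@@@@@@@@@@@@@@@@@@@@@
312 @@@@@@@@@@@@@@@@@@@@@@@@@@@@@@@@@@@@@@@@@@@@@@@@@@@@@@@@@@@@@@@@@@@@@@@@@@@@@@@@@@@@@@@@@@
314 @@@@@@@@@@@@@@@@@@@@@@@@@@@@@@@@@@@@@@@@@@@@@@@@@@@@@@@@@@@@@@@@@@@@@@@@@@@@@@@@@@@@@@@@@@
316 @@@@@@@@@@@@@@@@@@@@@@@@@@@@@@@@@@@@@@@@@@@@@@@@@@@@@@@@@@@@@@@@@@@@@@@@@@@@@@@@@@@@@@@@@@
318 @@@@@@@@@@@@@@@@@@@@@@@@@@@@@@@@@@@@@@@@@@@@@@@@@@@@@@@@@@@@@@@@@@@@@@@@@@@@@@@@@@@@@@@@@@
bar [275.9 211. ]
lip [275.9 220.6]
tip q0 [276.  321.2]
pivot [275.9 261. ]
tip q.5 [276.  332.4]
```

```bash
python3 -c "
from bench import ctrl; print(ctrl.job_done())"
```

```text
the job is handed in; nothing more can be done
None
```

I handed the job in at about 21 s, with no verdict returned: the scoop hangs on the divider, the lid is shut, the loop's bar sits behind the keeper's lip and the lever is flat on its stop, by my camera and force checks, and the arm came near none of the four bystanders.

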